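Hang the crate that makes the ordered weight on the spring scale

ROBOT

A 7-joint arm with a two-finger parallel gripper is mounted at the origin on the work surface; the furniture and walls round the work are solid. World frame = base frame: x ahead of the robot, y to its left, z up, the work surface at z = 0. Lengths are in m, angles in rad, forces in N, time in s.
With the tool pointing down it reaches from about 0.425 to 0.925 m from the base axis. Payload 6.8 kg.
Tool frame: the origin (TCP) lies on the centre line of the jaws, within the pads' length; the fingertips stand 8 mm ahead of it and the grasp point (between the pads) lies 11 mm behind it (bot.tips_ahead is the distance from the TCP to the fingertips, in m); z points along the fingers, y is the line along which they close (so a half turn about z gives the same grasp; the last joint's range is limited). The gripper opens to 85 mm and grips with 20 to 120 N. Pads are 22 mm wide; open, the fingers measure 114 mm over their backs; the gripper's body (76 mm by 85 mm) begins 54 mm behind the grasp point. The pads swing forward as they close: fully open they stand 13 mm farther back than shut.
Start: joints at [1.163, 0.477, 0.022, 1.555, -0.011, 1.109, -0.083], TCP at [0.199, -0.645, 0.239] pointing down, gripper open.
Joint ranges: [-2.96, 2.96], [-0.34, 2.1], [-1.41, 1.46], [0.24, 2.44], [-1.37, 4.51], [0.17, 1.92], [-2.96, 2.96]. Speed limits (rad/s): [2.39, 2.39, 3.14, 3.14, 3.14, 3.14, 3.14].

INTERFACE

Orientations are given as a unit quaternion [w, x, y, z].
In Python, from station import bot gives the robot as it stands.
- The arm moves only by the tool send_rows, never from a script. Its argument "deltas" is text: rows parted by semicolons, each of 4 numbers parted by spaces: the shift along the tool's x, y, z in m, then the turn about the tool's z in degrees. In form: x y z spin; .... A call has 1 to 5 rows; each row is the pose to reach, as a shift and turn from the pose commanded when the call began, along the tool's axes at that moment; what a row does not reach only later rows make up. A row lasts 1/10 s, in which the tool goes at most 50 mm and 8.59 degrees, less where a joint would pass 70% of its speed; a pose out of reach is approached as far as the arm can. A call with a gripper value outside its range is refused whole. "claw" is the opening, from 0 (shut) to 1 (fully open), set as the call begins (left out, the last holds). The fingers move at their own pace and stop on an object; "force" is the grip in N (left out, the last holds). Time passes only in rows, so rows that repeat a pose let the fingers close. It gives the time, the measured TCP pose, the force, the opening and the grip force at its end, in the units of the state.
- bot.get_obs(): the state, without advancing time (a new reading comes with each control period).
- bot.read_camera(name): name is "scene" or "top" or "wrist"; returns a dict with "img" (420x560x3 uint8, red, green, blue), "depth" (420x560 float32, m along the optical axis (not along the pixel's ray), 0 where there is no reading), "fx", "fy", "cx", "cy" (pixels), "camera_from_world" (4x4, takes a point from world to camera coordinates). Camera axes: x right, y up, looking along -z (the intrinsics and any distortion apply to the point x, -y, -z); pixel columns grow to the right and rows downward; lengths in m; the calibration is good to about 2 mm. A picture is of the moment at which its call begins.
- bot.hand_in(): hands the job in; it is judged then, once.
Trained networks look in a picture, given as the dict that the camera call returned (one of the last four; its "shot" number tells which), for a name from the list of things; names that differ only in an ending like _2 or _b are one class to them, and where a whole thing is asked for, a point or a joint stands for the part that bears it (a point fixed in the world has none). Each returns a list of dicts, best first, with "confidence" (0 to 1); they miss things now and then, are a little off and sometimes report something else, mostly with a low value. They report only what shows in the picture. A call takes as long as a camera call.
- bot.masks_of(picture, query): "mask" (420x560 bool, what is visible of it).
- bot.landmark_of(picture, query): "xyz" ([x, y, z] in m, in world coordinates, good to about 4 mm: a listed point, or the origin of a listed thing).
The state is a dict: "t": time; "q": joint angles; "joint_vel": joint speeds; "joint_torque": joint torques, N m; "eef_pos": TCP position; "tool_rot": TCP orientation; "contact_force": force on the tool from outside, world axes, zero at the start; "torque": the same for the moment, N m; "gripper_width": opening from 0.0 (shut) to 1.0 (fully open); "grasp_force": force on a finger pad.
Only numpy, scipy, OpenCV 4.12 (cv2) and the standard library are available. Lean on these libraries where they do the work, as an engineer would, in place of code of your own. Each camera call takes 0.05 s, during which the arm holds its last target. There are 200 camera calls.

TASK

The green clip on the spring scale marks the weight that is wanted. The two blue crates look alike, but one is twice as heavy as the other: find out which one brings the red pointer into the green clip, hang that crate by its bar in the scale's double hook and let its weight come on gently until the pointer settles. Leave the other crate standing on the board and do not knock the other things about.

Things in the scene. Friction and masses are not known exactly. Their poses are not given: they have to be found in the camera images.
- crate_a: closed blue plastic crate 72 (x) x 132 (y) x 36 (z) mm with a rigid steel bail; origin: centre of its underside, z up. It stands on a plywood board whose top is 137 mm above the bench (z = 0.137 m). Two uprights (14 x 6 mm) at y = +-58 mm carry a bar along y; the window between lid and bar is 50 mm high, 110 mm wide. One crate weighs about 300 g, the other about 600 g (each within 15 g)
- crate_b: the look-alike of crate_a, same sizes and axes. Which of the two is the heavy one differs from start to start and nothing outside shows it: it must be felt by lifting, or read from the scale
- crate_a_bar (a point): middle of crate_a's bar, 92 mm above its underside (axes as the crate). The bar runs along y, 122 mm long, 10 mm wide in x, 12 mm high (6 mm above and below this point). Pinch it here, the fingers on its two long sides
- crate_b_bar (a point): middle of crate_b's bar, the same as crate_a's
- scale_stand: grey spring scale, fixed on the board: 100 x 100 mm foot, 36 x 44 mm column 77 mm high, a plunger out of its top carries hook and pointer; origin: centre of the foot's underside. The double hook points along its -x (to the robot's right); a crate is brought in along its +x. A white face 48 mm wide, up to 172 mm high, stands at x = +35, y = +34 mm and looks to its +y (to the robot); a tick each 6 mm (100 g)
- hook_seat (a point): where a hung bar's middle lies; axes as the stand; 147 mm above the board unloaded. Two level prongs along x, 10 mm wide, at y = +-32 mm, open to -x (the front). Flat seats from x = -19 to +19 mm; floor 6 mm, underside 16 mm below this point. Orange tips in front (to x = -25 mm) rise 5 mm above it, back stops 2 mm. A cross bar joins the prongs from x = +75 mm on. Crates come in low from the front: bar over the tips, lid under the prongs, then down
- scale_hook (a joint): how far hook and pointer have sunk, in m: 0 unloaded (top), 0.05 at the bottom stop. A damped spring, 163.5 N/m, 6 mm for each 100 g: 300 g sinks it 18 mm, 600 g 36 mm. Let it down gently: it must never run faster than 0.13 m/s
- pointer (a point): tip of the red pointer, which moves with the hook in front of the white face; 145 mm above the board unloaded
- target_clip: green clip 24 mm wide, 22 mm tall on the left edge of the white face; its height differs from start to start; origin at its middle. The pointer must rest between its upper and lower edge (11 mm above and below). The unloaded pointer's height less the clip's is the sinking wanted: the 300 g crate serves up to 28 mm, the 600 g crate from 26 mm on
- tape: roll of masking tape, 100 mm across, 25 mm high, origin at the centre of its underside; bystander
- cutters: side cutters with red handles, 43 x 126 x 12 mm, long along y, origin at the centre of the underside; bystander
- gauge: steel thread gauge, flat bar 16 x 95 x 6 mm lying near the board's front edge, long along y, origin at the centre of its underside; bystander

How it is judged:
At the end, for the whole second after the job is handed in: One crate hangs level and still, its bar on the seats of both prongs (within 26 mm level and 6 mm in height of hook_seat); the pointer's tip rests between the clip's edges (within 11 mm of its middle); the other crate stands upright and still on the board (((horizontal distance between crate_a_bar and hook_seat below 0.026 m and z of crate_a_bar in the frame of hook_seat between -0.006 and 0.006 m and angle between crate_a's own z axis and vertical below 0.12 rad and linear speed of each of crate_a, crate_b below 0.02 m/s and height (world z) of crate_b between 0.13 and 0.145 m and angle between crate_b's own z axis and vertical below 0.08 rad) or (horizontal distance between crate_b_bar and hook_seat below 0.026 m and z of crate_b_bar in the frame of hook_seat between -0.006 and 0.006 m and angle between crate_b's own z axis and vertical below 0.12 rad and linear speed of each of crate_b, crate_a below 0.02 m/s and height (world z) of crate_a between 0.13 and 0.145 m and angle between crate_a's own z axis and vertical below 0.08 rad)) and z of pointer in the frame of target_clip between -0.011 and 0.011 m and velocity of joint scale_hook between -0.01 and 0.01 m/s); the robot touches nothing.
It fails at once if the hook runs faster than 0.13 m/s, up or down (load dropped on it or hook let go) (velocity of joint scale_hook above 0.13 m/s or velocity of joint scale_hook below -0.13 m/s).
It fails at once if a bystander (tape, cutters, gauge) is moved by more than 30 mm (distance of any of tape, cutters, gauge from where it was at the start of the episode above 0.03 m).
It also fails if it takes over 72 s, if anything falls off the work surface, if the arm or the gripper's body presses on something with over 40 N, if the wrist force passes 120 N, or if a joint passes its speed limit or range.

## Working session

There is one attempt and no reset: what is moved stays moved. The work goes in short steps, Python scripts to look and compute and a tool call to move; the robot and the scene stay as the last step left them, time stands still between calls to the robot, and variables do not carry over. Pictures are saved under pics/ and viewed, at most 10 in all, crops included, and the job is handed in when it is done.

Besides the shell and the picture viewer there is one more tool, called after ">>>" by a JSON object that holds its "name" and its "arguments". send_rows: Moves the arm, as the interface text tells. Its arguments: {"type":"object","properties":{"deltas":{"type":"string"},"claw":{"type":"number"},"force":{"type":"number"}},"required":["deltas"]}

```bash
mkdir -p pics; ls; cat > h.py <<'E'
from station import bot
import numpy as np, cv2
def look(cam,qs):
    p=bot.read_camera(cam)
    for q in qs:
        print(cam,q,[(np.round(d["xyz"],4).tolist(),round(d["confidence"],2)) for d in bot.landmark_of(p,q)][:4])
    return p
def save(p,n): cv2.imwrite("pics/"+n,p["img"][:,:,::-1])
E
python3 - <<'E'
from h import *
qs=["crate_a","crate_a_bar","hook_seat","scale_stand","pointer","target_clip","tape","cutters","gauge"]
s=look("scene",qs);save(s,"s0.png")
t=look("top",qs);save(t,"t0.png")
o=bot.get_obs();print(o)
E
```

```text
pics
scene crate_a [([0.5124, -0.313, 0.1405], 0.88), ([0.4516, -0.1352, 0.1371], 0.66)]
scene crate_a_bar [([0.4493, -0.1356, 0.2302], 0.96)]
scene hook_seat [([0.446, 0.0239, 0.2858], 0.67)]
scene scale_stand [([0.4494, 0.1245, 0.1376], 0.6)]
scene pointer [([0.4186, 0.1628, 0.283], 0.96), ([0.4505, 0.1243, 0.1397], 0.38)]
scene target_clip [([0.4256, 0.1742, 0.2491], 0.64)]
scene tape [([0.5197, -0.4841, 0.1384], 0.7), ([0.4122, -0.4871, 0.1405], 0.52)]
scene cutters [([0.415, -0.4885, 0.1402], 0.64)]
scene gauge [([0.3573, -0.1462, 0.1369], 0.47)]
top crate_a [([0.4459, -0.1358, 0.1422], 0.75), ([0.5097, -0.31, 0.1337], 0.68)]
top crate_a_bar [([0.4113, -0.4937, 0.1387], 0.67), ([0.4263, 0.1753, 0.2504], 0.6), ([0.4546, -0.1391, 0.2284], 0.56)]
top hook_seat [([0.4483, 0.0221, 0.2883], 0.92)]
top scale_stand [([0.4613, 0.1182, 0.1371], 0.75)]
top pointer [([0.4175, 0.164, 0.2824], 0.56)]
top target_clip [([0.4245, 0.1776, 0.2478], 0.58)]
top tape [([0.523, -0.4817, 0.1341], 0.73)]
top cutters [([0.4143, -0.4923, 0.1352], 0.86)]
top gauge [([0.3594, -0.1455, 0.1384], 0.69)]
{'t': 1.0, 'q': array([ 1.16289793,  0.47697697,  0.02238566,  1.55540994, -0.01150668,
        1.10927302, -0.08310617]), 'joint_vel': array([ 0.00053116, -0.00078299, -0.00084516,  0.00143838, -0.000399  ,
       -0.00086786, -0.0014923 ]), 'joint_torque': array([ 5.33595121e-04, -5.96346688e+01,  1.60666879e+00, -2.81554949e+01,
        1.25942155e-02,  1.43411111e-03,  3.81216381e-06]), 'eef_pos': array([ 0.199369  , -0.64490637,  0.23931888]), 'tool_rot': array([2.66933094e-05, 9.88787451e-01, 1.49329753e-01, 1.99959622e-05]), 'contact_force': array([ 1.03049073,  0.1532669 , -0.15709751]), 'torque': array([ 0.02003007,  0.01325873, -0.00443769]), 'grasp_force': 0.0, 'gripper_width': 1.000675718560095}
```

View pics/s0.png

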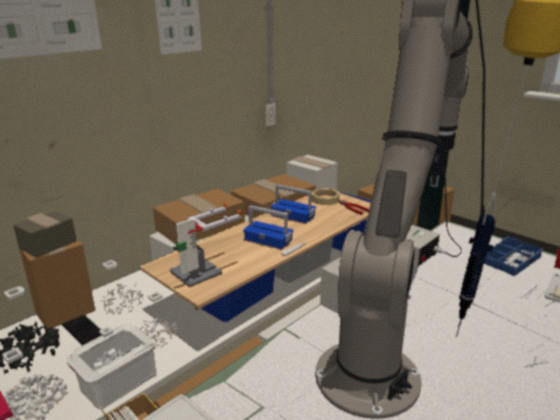

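View pics/t0.png

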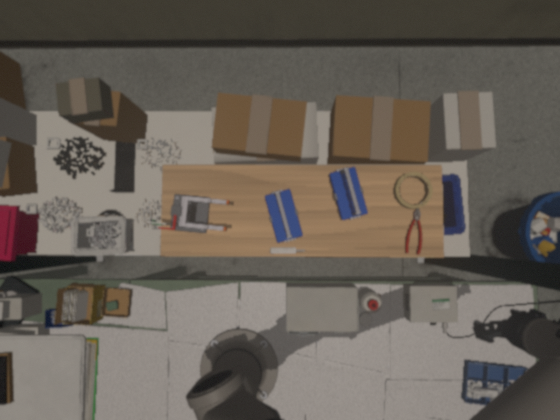

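```bash
cat >> h.py <<'E'
def cloud(p):
    v,u=np.mgrid[:420,:560]; d=p["depth"]
    c=np.stack([(u-p["cx"])/p["fx"]*d,-(v-p["cy"])/p["fy"]*d,-d,np.ones_like(d)],-1)
    w=c@np.linalg.inv(p["camera_from_world"]).T
    return w[...,:3]
def bars(p,zlo=0.215,zhi=0.245):
    w=cloud(p)
    for m in bot.masks_of(p,"crate_a")[:3]:
        k=m["mask"]&(p["depth"]>0)
        pts=w[k&(w[...,2]>zlo)&(w[...,2]<zhi)]
        lid=w[k&(w[...,2]>zlo-.06)&(w[...,2]<zlo-.03)]
        for n,q in(("bar",pts),("lid",lid)):
            if len(q)<10: continue
            (c,s,a)=cv2.minAreaRect((q[:,:2]*1000).astype(np.float32))
            e=np.linalg.svd(q[:,:2]-q[:,:2].mean(0),full_matrices=False)[2][0]
            print(n,len(q),round(m["confidence"],2),np.round(c,1),np.round(s,1),round(a,1),"yaw",round(np.degrees(np.arctan2(e[1],e[0])),1),"z",round(np.median(q[:,2]),4))
E
python3 - <<'E'
from h import *
t=bot.read_camera("top"); bars(t)
w=cloud(t)
k=(t["depth"]>0)&(w[...,2]>.265)&(w[...,2]<.30)&(abs(w[...,0]-.45)<.07)&(w[...,1]<.1)&(w[...,1]>-.03)
q=w[k]
for s in(1,-1):
    a=q[(q[:,0]-.447)*s>0]; 
    if len(a): print("prong",len(a),a.min(0),a.max(0),np.median(a,0), np.polyfit(a[:,1],a[:,0],1))
look("top",["hook_seat","pointer","target_clip"]);look("scene",["crate_a_bar","hook_seat","pointer","target_clip"])
E
```

```text
bar 200 0.64 [ 452.  -133.6] [120.9  11.7] 15.0 yaw -164.6 z 0.235
lid 1111 0.64 [ 452.6 -133.5] [136.5  74.1] 13.8 yaw -162.6 z 0.1735
bar 227 0.63 [ 512. -306.] [121.4  12.9] 14.7 yaw -165.1 z 0.235
lid 1135 0.63 [ 512.1 -306.9] [138.   77.6] 11.8 yaw -165.4 z 0.1734
prong 226 [ 0.44846311 -0.00466726  0.26670589] [0.49220083 0.09968994 0.29216306] [0.48219169 0.05884713 0.27871633] [-0.02551048  0.48197438]
prong 177 [0.41001929 0.00137283 0.27384372] [0.44585916 0.09982732 0.29353156] [0.41957812 0.05091608 0.27875759] [0.12218435 0.41357205]
top hook_seat [([0.5109, -0.3102, 0.1368], 0.64), ([0.4496, 0.0216, 0.2866], 0.62)]
top pointer []
top target_clip [([0.4284, 0.1778, 0.2521], 0.43)]
scene crate_a_bar [([0.4498, -0.1356, 0.2284], 0.86), ([0.416, 0.1616, 0.2845], 0.22)]
scene hook_seat [([0.4468, 0.0257, 0.2866], 0.81)]
scene pointer [([0.4193, 0.1604, 0.2807], 0.79), ([0.511, -0.3115, 0.14], 0.16)]
scene target_clip [([0.4265, 0.1756, 0.2526], 0.67), ([0.4538, 0.123, 0.1405], 0.47)]
```

>>> {"name": "send_rows", "arguments": {"deltas": "0 0 -0.045 0; 0.03 -0.03 -0.065 0; 0.062 -0.065 -0.08 0; 0.095 -0.1 -0.08 0; 0.128 -0.135 -0.08 0", "claw": 1, "force": 50}}

```text
t: 2.05
eef_pos: [0.2825, -0.4767, 0.3201]
tool_rot: [0.001, 0.989, 0.149, 0.0]
contact_force: [1.5, -0.7, -0.5]
gripper_width: 1.004
grasp_force: 0.0
```

>>> {"name": "send_rows", "arguments": {"deltas": "0.033 -0.035 0 0; 0.066 -0.07 0 0; 0.099 -0.105 0 0; 0.132 -0.14 0 0; 0.165 -0.174 0 2"}}

```text
t: 2.55
eef_pos: [0.3885, -0.2613, 0.3197]
tool_rot: [0.0, 0.991, 0.132, 0.0]
contact_force: [1.7, -0.2, -0.1]
gripper_width: 0.999
grasp_force: 0.0
```

```bash
cat >> h.py <<'E'
from scipy.spatial.transform import Rotation as R
def togo(x,y,z,yaw):
    o=bot.get_obs(); r=R.from_quat(o["tool_rot"],scalar_first=True); M=r.as_matrix()
    cur=np.degrees(np.arctan2(M[1,0],M[0,0]))
    print("t",o["t"],"pos",np.round(o["eef_pos"],4),"yaw",round(cur,2),"tilt",np.round(M[2],3),"F",np.round(o["contact_force"],2),"grip",o["gripper_width"],o["grasp_force"])
    print("shift",np.round(M.T@(np.array([x,y,z])-o["eef_pos"]),4),"spin",round(cur-yaw,2))
E
python3 -c "
from h import *
togo(.452,-.134,.218,15)"
```

```text
t 2.55 pos [ 0.3885 -0.2613  0.3197] yaw 15.15 tilt [ 0.     0.001 -1.   ] F [ 1.65 -0.18 -0.08] grip 0.999204333799446 0.0
shift [ 0.0945 -0.1063  0.1016] spin 0.15
```

>>> {"name": "send_rows", "arguments": {"deltas": "0.032 -0.036 0 0; 0.064 -0.072 0 0; 0.0945 -0.1065 0 0; 0.0945 -0.1065 0.03 0; 0.0945 -0.1065 0.03 0"}}

```text
t: 3.05
eef_pos: [0.4498, -0.1342, 0.2868]
tool_rot: [-0.001, 0.991, 0.134, -0.002]
contact_force: [-0.3, 0.3, 0.1]
gripper_width: 0.999
grasp_force: 0.0
```

```bash
python3 -c "
from h import *
p=look('wrist',['crate_a_bar','hook_seat']);save(p,'w0.png');bars(p)
togo(.452,-.134,.218,15)"
```

```text
wrist crate_a_bar [([0.4475, -0.1359, 0.2251], 0.67)]
wrist hook_seat []
bar 2607 0.59 [ 450.6 -133.7] [120.8  13.2] 15.7 yaw -164.5 z 0.2347
lid 9802 0.59 [ 450.3 -133.5] [137.2  77. ] 15.5 yaw -164.4 z 0.1728
bar 3346 0.58 [ 509.4 -304.8] [121.2  13.6] 16.0 yaw -163.6 z 0.2317
lid 13295 0.58 [ 510.7 -306.5] [136.4  79.3] 18.1 yaw -163.3 z 0.1727
t 3.25 pos [ 0.4514 -0.1369  0.2903] yaw 15.04 tilt [ 0.001  0.001 -1.   ] F [0.17 0.28 0.05] grip 0.9979530738376519 0.0
shift [ 0.0012 -0.0027  0.0723] spin 0.04
```

View pics/w0.png

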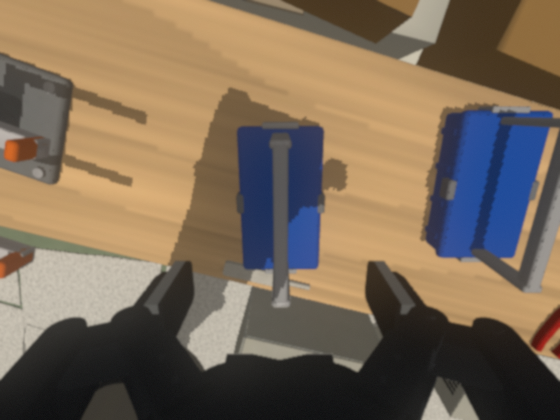

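>>> {"name": "send_rows", "arguments": {"deltas": "0.001 -0.002 0.035 0; 0.001 -0.002 0.06 0; 0.001 -0.002 0.072 0; 0.001 -0.002 0.072 0"}}

```text
t: 3.65
eef_pos: [0.4511, -0.1341, 0.2167]
tool_rot: [-0.0, 0.991, 0.131, -0.001]
contact_force: [0.1, 0.2, 0.1]
gripper_width: 0.995
grasp_force: 0.0
```

>>> {"name": "send_rows", "arguments": {"deltas": "0 0 0 0; 0 0 0 0; 0 0 0 0; 0 0 0 0; 0 0 0 0", "claw": 0, "force": 60}}

```text
t: 4.15
eef_pos: [0.452, -0.1335, 0.2177]
tool_rot: [0.0, 0.991, 0.132, 0.0]
contact_force: [-0.7, -0.5, -0.3]
gripper_width: 0.144
grasp_force: 0.0
```

>>> {"name": "send_rows", "arguments": {"deltas": "0 0 0 0; 0 0 -0.01 0; 0 0 -0.02 0; 0 0 -0.03 0; 0 0 -0.03 0"}}

```text
t: 4.65
eef_pos: [0.4528, -0.1335, 0.2491]
tool_rot: [0.001, 0.991, 0.132, 0.001]
contact_force: [-0.2, -0.4, -2.8]
gripper_width: 0.103
grasp_force: 58.7
```

>>> {"name": "send_rows", "arguments": {"deltas": "0 0 0 0; 0 0 0 0; 0 0 0 0"}}

```text
t: 4.95
eef_pos: [0.4515, -0.1334, 0.2469]
tool_rot: [-0.0, 0.991, 0.132, -0.0]
contact_force: [1.0, -0.4, -2.8]
gripper_width: 0.106
grasp_force: 58.7
```

>>> {"name": "send_rows", "arguments": {"deltas": "0 0 0.015 0; 0 0 0.025 0; 0 0 0.0285 0; 0 0 0.03 0; 0 0 0.0305 0"}}

```text
t: 5.45
eef_pos: [0.4506, -0.1336, 0.2176]
tool_rot: [-0.0, 0.991, 0.132, -0.001]
contact_force: [-9.1, 1.3, 14.1]
gripper_width: 0.104
grasp_force: 60.9
```

>>> {"name": "send_rows", "arguments": {"deltas": "0 0 0 0; 0 0 0 0; 0 0 0 0; 0 0 0 0; 0 0 0 0", "claw": 1}}

```text
t: 5.95
eef_pos: [0.4519, -0.1334, 0.2168]
tool_rot: [-0.0, 0.991, 0.132, 0.0]
contact_force: [-0.0, -0.3, 0.2]
gripper_width: 0.94
grasp_force: 0.0
```

>>> {"name": "send_rows", "arguments": {"deltas": "0 0 -0.04 0; 0 0 -0.08 0; 0 0 -0.1 0; 0 0 -0.1 0"}}

```text
t: 6.35
eef_pos: [0.4536, -0.1337, 0.3201]
tool_rot: [0.001, 0.991, 0.132, 0.003]
contact_force: [0.4, 0.8, -0.3]
gripper_width: 0.999
grasp_force: 0.0
```

```bash
python3 -c "
from h import *
p=bot.read_camera('wrist');bars(p)
w=cloud(p);i=p['img'].astype(int)
m=(i[...,0]>170)&(i[...,1]<120)&(i[...,2]<70)&(p['depth']>0)&(w[...,2]>.26)&(w[...,1]>-.1)
n,l,s,c=cv2.connectedComponentsWithStats(m.astype(np.uint8))
for j in range(1,n):
    if s[j,4]>20: q=w[l==j];print(s[j],np.percentile(q,[2,50,98],axis=0).round(4).tolist())
t=bot.read_camera('top');bars(t)
togo(.511,-.3065,.318,15)"
```

```text
bar 3482 0.81 [ 509.9 -306.1] [121.4  14.5] 15.0 yaw -165.0 z 0.2338
lid 10210 0.81 [ 509.6 -304.7] [137.7  75.3] 15.3 yaw -163.6 z 0.1727
bar 1971 0.76 [ 448.4 -133.3] [122.1  13.3] 15.3 yaw -164.5 z 0.2347
lid 7757 0.76 [ 448.9 -132.8] [137.8  77.9] 17.2 yaw -164.7 z 0.1728
[ 58 144  10  16 115] [[0.4724, -0.0043, 0.2871], [0.4761, -0.002, 0.2888], [0.4802, 0.0002, 0.2901]]
[ 44 244   8  12  75] [[0.4093, 0.0017, 0.2878], [0.4133, 0.0039, 0.2888], [0.4169, 0.0057, 0.2902]]
bar 226 0.58 [ 512.  -306.4] [121.4  12.7] 14.9 yaw -165.1 z 0.2354
lid 1098 0.58 [ 512.8 -306.4] [135.6  77.3] 14.1 yaw -165.0 z 0.1735
lid 450 0.43 [ 522.5 -482.8] [95.8 98.4] 29.9 yaw -64.2 z 0.162
t 6.55 pos [ 0.451  -0.1334  0.3155] yaw 15.18 tilt [-0.002 -0.001 -1.   ] F [ 0.55  0.19 -0.37] grip 0.9985303371380205 0.0
shift [ 0.0126  0.1828 -0.0027] spin 0.18
```

>>> {"name": "send_rows", "arguments": {"deltas": "0.003 0.046 0 0; 0.006 0.092 0 0; 0.009 0.138 0 0; 0.0125 0.1825 0 0; 0.0125 0.1825 0.03 0"}}

```text
t: 7.05
eef_pos: [0.5131, -0.3139, 0.2877]
tool_rot: [0.003, 0.992, 0.128, 0.002]
contact_force: [0.5, 0.0, -0.6]
gripper_width: 1.003
grasp_force: 0.0
```

>>> {"name": "send_rows", "arguments": {"deltas": "0 0 0 0; 0 0 0 0"}}

```text
t: 7.25
eef_pos: [0.511, -0.305, 0.2855]
tool_rot: [-0.001, 0.991, 0.133, -0.001]
contact_force: [0.7, 0.9, 0.1]
gripper_width: 0.999
grasp_force: 0.0
```

```bash
python3 -c "
from h import *
p=bot.read_camera('wrist');bars(p)
togo(.511,-.306,.218,15)"
```

```text
bar 2623 0.91 [ 511.  -306.8] [120.5  13.2] 15.2 yaw -165.0 z 0.2347
lid 9718 0.91 [ 510.4 -307.4] [137.9  76.8] 15.1 yaw -165.2 z 0.1728
bar 4217 0.66 [ 448.9 -133.9] [122.   14.7] 15.2 yaw -165.4 z 0.2331
lid 12138 0.66 [ 448.9 -133.5] [138.4  78.5] 13.2 yaw -166.4 z 0.1728
t 7.35 pos [ 0.512  -0.3052  0.2876] yaw 15.28 tilt [ 0.001  0.    -1.   ] F [ 0.15  0.21 -0.76] grip 1.00140918785693 0.0
shift [-0.0013  0.0005  0.0696] spin 0.28
```

>>> {"name": "send_rows", "arguments": {"deltas": "-0.001 0.001 0.035 0; -0.001 0.001 0.06 0; -0.001 0.001 0.069 0; -0.001 0.001 0.069 0"}}

```text
t: 7.75
eef_pos: [0.5108, -0.3068, 0.2178]
tool_rot: [-0.0, 0.991, 0.133, -0.0]
contact_force: [-0.3, -0.0, -0.1]
gripper_width: 0.997
grasp_force: 0.0
```

>>> {"name": "send_rows", "arguments": {"deltas": "0 0 0 0; 0 0 0 0; 0 0 0 0; 0 0 0 0; 0 0 0 0", "claw": 0, "force": 80}}

```text
t: 8.25
eef_pos: [0.5111, -0.3076, 0.2182]
tool_rot: [0.0, 0.991, 0.132, 0.0]
contact_force: [0.3, -0.2, -0.5]
gripper_width: 0.142
grasp_force: 0.0
```

>>> {"name": "send_rows", "arguments": {"deltas": "0 0 0 0; 0 0 0 0; 0 0 -0.01 0; 0 0 -0.02 0; 0 0 -0.03 0"}}

```text
t: 8.75
eef_pos: [0.5105, -0.3072, 0.248]
tool_rot: [-0.0, 0.991, 0.132, -0.001]
contact_force: [0.2, -0.0, -5.1]
gripper_width: 0.095
grasp_force: 78.3
```

>>> {"name": "send_rows", "arguments": {"deltas": "0 0 0 0; 0 0 0 0; 0 0 0 0"}}

```text
t: 9.05
eef_pos: [0.5105, -0.3074, 0.2473]
tool_rot: [-0.0, 0.991, 0.132, -0.0]
contact_force: [-0.8, -0.5, -6.1]
gripper_width: 0.095
grasp_force: 78.3
```

```bash
python3 -c "
from h import *
p=look('scene',['pointer','target_clip','hook_seat'])
togo(.447,-.055,.36,-5)"
```

```text
scene pointer [([0.4175, 0.1612, 0.2836], 0.91)]
scene target_clip []
scene hook_seat [([0.4462, 0.0212, 0.2872], 0.81)]
t 9.25 pos [ 0.5107 -0.3074  0.2474] yaw 15.18 tilt [-0.001 -0.001 -1.   ] F [ 0.16  0.38 -5.25] grip 0.10151991060880589 78.30079436302185
shift [ 0.0045 -0.2604 -0.1125] spin 20.18
```

>>> {"name": "send_rows", "arguments": {"deltas": "0 0 -0.03 0; 0 0 -0.065 0; 0 0 -0.095 0; 0 0 -0.11 0; 0.001 -0.02 -0.11 0"}}

```text
t: 9.75
eef_pos: [0.5075, -0.2914, 0.3606]
tool_rot: [0.002, 0.992, 0.13, 0.002]
contact_force: [-0.1, 0.7, -6.3]
gripper_width: 0.101
grasp_force: 78.8
```

>>> {"name": "send_rows", "arguments": {"deltas": "0.001 -0.04 0 4; 0.002 -0.08 0 8; 0.003 -0.12 0 12; 0.003 -0.16 0 16; 0.003 -0.2 0 20"}}

```text
t: 10.25
eef_pos: [0.4564, -0.0926, 0.3577]
tool_rot: [0.0, 0.999, -0.043, 0.0]
contact_force: [1.6, 0.8, -5.8]
gripper_width: 0.102
grasp_force: 78.9
```

```bash
python3 -c "
from h import *
togo(.447,-.05,.357,-5)"
```

```text
t 10.25 pos [ 0.4564 -0.0926  0.3577] yaw -4.98 tilt [ 0.  0. -1.] F [ 1.62  0.83 -5.76] grip 0.10190721742852223 78.85172367095947
shift [-0.0131 -0.0416  0.0007] spin 0.02
```

>>> {"name": "send_rows", "arguments": {"deltas": "-0.007 -0.02 0 0; -0.013 -0.042 0 0; -0.013 -0.042 0.03 0; -0.013 -0.042 0.05 0; -0.013 -0.042 0.059 0"}}

```text
t: 10.75
eef_pos: [0.4464, -0.0511, 0.297]
tool_rot: [0.0, 0.999, -0.042, -0.002]
contact_force: [-1.2, 0.8, -5.0]
gripper_width: 0.1
grasp_force: 79.2
```

```bash
python3 -c "
from h import *
p=look('wrist',['hook_seat','crate_a_bar']);save(p,'w1.png')
w=cloud(p);i=p['img'].astype(int)
m=(i[...,0]>150)&(i[...,1]<120)&(i[...,2]<70)&(p['depth']>0)&(w[...,2]>.26)&(w[...,1]>-.1)
n,l,s,c=cv2.connectedComponentsWithStats(m.astype(np.uint8))
for j in range(1,n):
    if s[j,4]>20: q=w[l==j];print(s[j],np.percentile(q,[2,50,98],axis=0).round(4).tolist())
bars(p,.285,.325)
togo(.447,.023,.2985,-5)"
```

```text
wrist hook_seat []
wrist crate_a_bar [([0.4467, -0.137, 0.2277], 0.8)]
lid 2879 0.93 [ 448.3 -115.6] [131.   47.4] 15.3 yaw -164.6 z 0.2345
bar 4703 0.59 [447.2 -51.2] [118.6  35.2] 4.7 yaw 175.1 z 0.3134
lid 12239 0.59 [457.2 -51.2] [ 78.3 114.8] 86.5 yaw 175.3 z 0.2515
t 10.95 pos [ 0.4484 -0.0513  0.2996] yaw -4.84 tilt [ 0.001 -0.    -1.   ] F [-0.48 -0.14 -5.84] grip 0.09809802183168922 79.21621084213257
shift [-0.0076 -0.0739  0.0011] spin 0.16
```

View pics/w1.png

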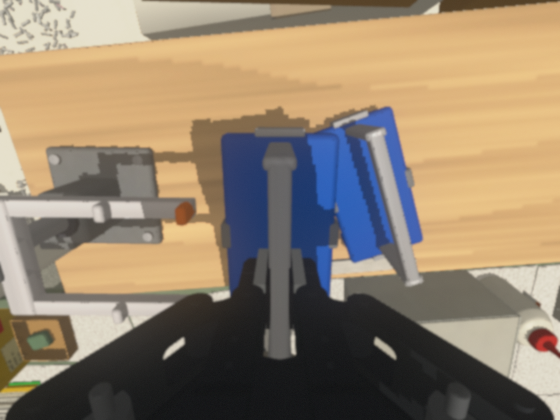

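>>> {"name": "send_rows", "arguments": {"deltas": "-0.0015 -0.015 0 0; -0.003 -0.03 0 0; -0.0045 -0.045 0 0; -0.006 -0.06 0 0; -0.0075 -0.074 0 0"}}

```text
t: 11.45
eef_pos: [0.4474, 0.0239, 0.3003]
tool_rot: [-0.0, 0.999, -0.042, 0.001]
contact_force: [-0.1, 0.7, -6.4]
gripper_width: 0.1
grasp_force: 79.2
```

```bash
python3 -c "
from h import *
p=bot.read_camera('wrist');save(p,'w2.png')
w=cloud(p);i=p['img'].astype(int)
m=(i[...,0]>150)&(i[...,1]<120)&(i[...,2]<70)&(p['depth']>0)&(w[...,2]>.26)&(w[...,1]>-.1)
n,l,s,c=cv2.connectedComponentsWithStats(m.astype(np.uint8))
for j in range(1,n):
    if s[j,4]>20: q=w[l==j];print(s[j],np.percentile(q,[2,50,98],axis=0).round(4).tolist())
togo(.447,.023,.2985,-5)
look('scene',['pointer'])"
```

```text
[324 196   6  10  49] [[0.4761, -0.0036, 0.2876], [0.4785, -0.0023, 0.2887], [0.4808, -0.0009, 0.2901]]
[ 83 273  39  52 672] [[0.4102, 0.1217, 0.2831], [0.4223, 0.1263, 0.2844], [0.4441, 0.1452, 0.2856]]
t 11.5 pos [0.4473 0.0267 0.3004] yaw -4.67 tilt [ 0.003 -0.002 -1.   ] F [-1.14  4.72 -6.92] grip 0.09846240095109329 79.14465308189392
shift [-0.      0.0037  0.0019] spin 0.33
scene pointer [([0.4185, 0.1621, 0.2827], 0.87)]
```

View pics/w2.png

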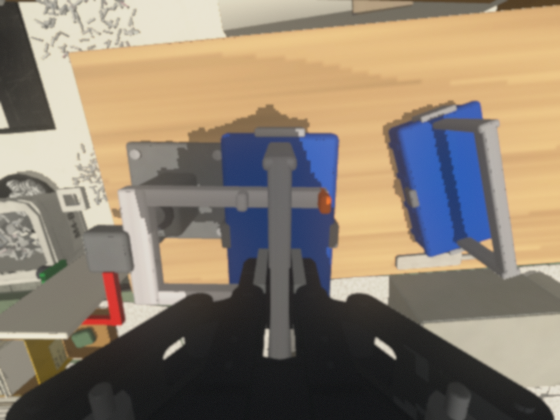

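>>> {"name": "send_rows", "arguments": {"deltas": "0 0.002 0 0; 0 0.002 0.006 0; 0 0.002 0.012 0; 0 0.002 0.017 0; 0 0.002 0.02 0"}}

```text
t: 12.1
eef_pos: [0.446, 0.0209, 0.2779]
tool_rot: [0.0, 0.999, -0.042, -0.001]
contact_force: [0.3, -0.1, -5.5]
gripper_width: 0.099
grasp_force: 79.2
```

>>> {"name": "send_rows", "arguments": {"deltas": "0 0 0.003 0; 0 0 0.006 0; 0 0 0.009 0; 0 0 0.012 0; 0 0 0.015 0"}}

```text
t: 12.6
eef_pos: [0.4464, 0.0212, 0.2637]
tool_rot: [0.0, 0.999, -0.042, 0.0]
contact_force: [-0.3, -0.3, -3.6]
gripper_width: 0.1
grasp_force: 79.5
```

>>> {"name": "send_rows", "arguments": {"deltas": "0 0 0.003 0; 0 0 0.006 0; 0 0 0.009 0; 0 0 0.011 0; 0 0 0.011 0"}}

```text
t: 13.1
eef_pos: [0.4464, 0.0212, 0.2527]
tool_rot: [-0.0, 0.999, -0.042, 0.0]
contact_force: [0.1, 0.0, -3.0]
gripper_width: 0.098
grasp_force: 79.7
```

```bash
python3 -c "
from h import *
look('scene',['pointer'])
p=look('wrist',['pointer'])
togo(.447,.023,.237,-5)"
```

```text
scene pointer [([0.4176, 0.1625, 0.2603], 0.61)]
wrist pointer [([0.3604, -0.1508, 0.1372], 0.62)]
t 13.3 pos [0.4465 0.0212 0.253 ] yaw -4.83 tilt [ 0. -0. -1.] F [-0.12  0.65 -3.33] grip 0.09940962361057848 79.67161774635315
shift [ 0.0004 -0.0019  0.016 ] spin 0.17
```

>>> {"name": "send_rows", "arguments": {"deltas": "0 0 0.003 0; 0 0 0.006 0; 0 0 0.009 0; 0 0 0.012 0; 0 0 0.014 0"}}

```text
t: 13.8
eef_pos: [0.4465, 0.0212, 0.2386]
tool_rot: [-0.0, 0.999, -0.042, 0.0]
contact_force: [-1.1, -0.3, -1.0]
gripper_width: 0.1
grasp_force: 80.0
```

>>> {"name": "send_rows", "arguments": {"deltas": "0 0 0.001 0; 0 0 0.001 0; 0 0 0.001 0; 0 0 0.001 0; 0 0 0.001 0"}}

```text
t: 14.3
eef_pos: [0.4465, 0.0212, 0.238]
tool_rot: [-0.0, 0.999, -0.042, 0.0]
contact_force: [-0.5, -0.5, -0.9]
gripper_width: 0.096
grasp_force: 80.0
```

```bash
python3 -c "
from h import *
look('scene',['pointer','target_clip']);look('scene',['pointer','target_clip'])
f=[]
for i in range(6): bot.read_camera('top'); f.append(bot.get_obs()['contact_force'])
print(np.mean(f,0))
togo(.447,.023,.237,-5)"
```

```text
scene pointer [([0.4143, 0.1624, 0.2461], 0.68)]
scene target_clip [([0.4247, 0.1744, 0.2467], 0.54)]
scene pointer [([0.4162, 0.1611, 0.2447], 0.78)]
scene target_clip [([0.4258, 0.1737, 0.2459], 0.53)]
[0.54405727 0.00151727 0.19256607]
t 14.9 pos [0.4465 0.0212 0.2379] yaw -4.83 tilt [ 0. -0. -1.] F [ 0.6  -0.11 -0.2 ] grip 0.09935436843450843 80.02871990203857
shift [ 0.0003 -0.0019  0.0009] spin 0.17
```

>>> {"name": "send_rows", "arguments": {"deltas": "0 0 0 0; 0 0 0 0; 0 0 0 0; 0 0 0 0; 0 0 0 0", "claw": 0.6, "force": 20}}

```text
t: 15.4
eef_pos: [0.4463, 0.0212, 0.2378]
tool_rot: [0.0, 0.999, -0.042, -0.0]
contact_force: [-0.4, 0.3, 0.2]
gripper_width: 0.601
grasp_force: 0.0
```

```bash
python3 -c "
from h import *
p=bot.read_camera('wrist');save(p,'w3.png')
look('scene',['pointer','target_clip','hook_seat','crate_a_bar'])
togo(.447,.023,.237,-5)"
```

```text
scene pointer [([0.4163, 0.1605, 0.2462], 0.63)]
scene target_clip [([0.4232, 0.1748, 0.2449], 0.49)]
scene hook_seat [([0.4465, 0.0263, 0.2493], 0.73)]
scene crate_a_bar [([0.4467, -0.1339, 0.2299], 0.75)]
t 15.7 pos [0.4464 0.0212 0.2378] yaw -4.82 tilt [-0.  0. -1.] F [-0.52 -0.05 -0.2 ] grip 0.6071064031039908 0.0
shift [ 0.0005 -0.0019  0.0008] spin 0.18
```

View pics/w3.png

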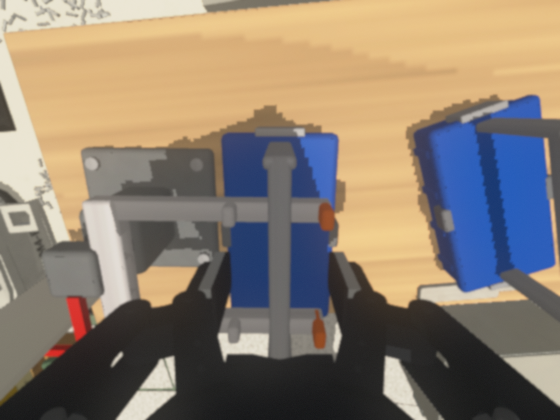

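>>> {"name": "send_rows", "arguments": {"deltas": "0 0 -0.01 0; 0 0 -0.03 0; 0 0 -0.06 0; 0 0 -0.09 0; 0 0 -0.13 0"}}

```text
t: 16.2
eef_pos: [0.4455, 0.0211, 0.3689]
tool_rot: [0.0, 0.999, -0.042, -0.001]
contact_force: [1.5, -0.8, -0.1]
gripper_width: 0.601
grasp_force: 0.0
```

>>> {"name": "send_rows", "arguments": {"deltas": "0 0 -0.02 0; 0 0 -0.04 0; 0 0 -0.04 0; 0 0 -0.04 0; 0 0 -0.04 0"}}

```text
t: 16.7
eef_pos: [0.4458, 0.0211, 0.4069]
tool_rot: [0.0, 0.999, -0.042, -0.001]
contact_force: [0.5, -0.8, -0.7]
gripper_width: 0.598
grasp_force: 0.0
```

```bash
python3 -c "
from h import *
p=look('scene',['pointer','target_clip','hook_seat','crate_a_bar'])
c=p['img'][190:300,130:330];cv2.imwrite('pics/s9.png',cv2.resize(c,None,fx=4,fy=4)[:,:,::-1])
bars(bot.read_camera('wrist'),.235,.262)
bars(bot.read_camera('top'),.235,.262)
togo(.447,.023,.237,-5)"
```

```text
scene pointer [([0.418, 0.1584, 0.2481], 0.97)]
scene target_clip [([0.4243, 0.1763, 0.2475], 0.46)]
scene hook_seat [([0.4455, 0.0237, 0.2493], 0.96), ([0.4472, 0.0193, 0.158], 0.31)]
scene crate_a_bar [([0.4457, -0.1375, 0.2283], 0.7), ([0.4112, -0.4875, 0.1376], 0.59)]
bar 1234 0.75 [445.   13.4] [ 30.6 121.8] 84.8 yaw 174.8 z 0.2528
lid 4350 0.75 [445.5  21.8] [ 76.4 137.9] 85.1 yaw 176.7 z 0.1909
bar 362 0.59 [ 449.2 -132.8] [118.9  12.8] 16.0 yaw -165.0 z 0.2354
lid 222 0.59 [ 446.9 -125.3] [121.2  31.5] 13.6 yaw -163.8 z 0.1898
bar 193 0.89 [447.5  15.4] [ 33.9 120.9] 84.9 yaw 174.9 z 0.2526
lid 773 0.89 [448.1  20.4] [ 73.6 137.9] 84.2 yaw 172.2 z 0.1917
bar 116 0.86 [ 450.5 -133.2] [120.4  10.4] 14.9 yaw -164.8 z 0.2364
lid 272 0.86 [ 449.4 -133. ] [132.7  74.4] 11.3 yaw -165.2 z 0.1759
t 17.15 pos [0.4463 0.0212 0.4077] yaw -4.82 tilt [-0.  0. -1.] F [ 0.34 -0.2  -0.54] grip 0.5977706344688327 0.0
shift [ 0.0005 -0.0019  0.1707] spin 0.18
```

View pics/s9.png

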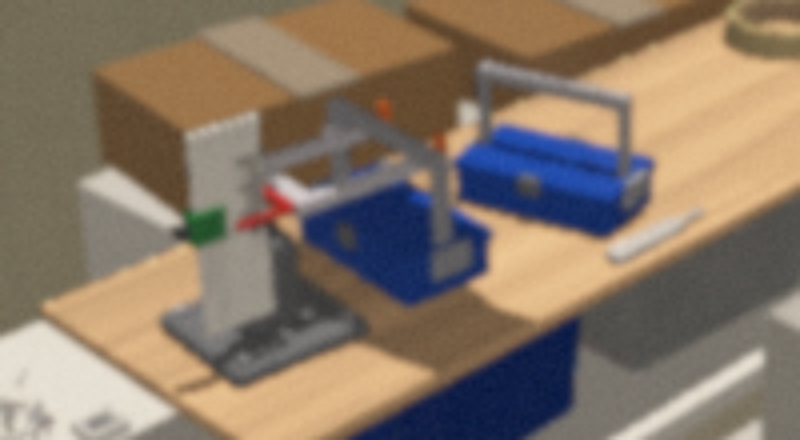

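The crop shows the crate hanging level in both prongs. The red pointer at (245,225) is level with the green clip at (205,225), and the other crate stands upright on the board.

```bash
python3 -c "
from station import bot
print(bot.hand_in())"
```

```text
the job is handed in; nothing more can be done
None
```

The crate that stood farther from the scale is the 600 g one; it now hangs level in the double hook with the pointer resting in the green clip, the 300 g crate stands upright on the board, and the job is handed in (no verdict came back).

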